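# Load a tape roll on the bag sealer

## Robot

A 7-joint arm with a two-finger parallel gripper is mounted at the origin on the work surface. World frame = base frame: x ahead of the robot, y to its left, z up, the work surface at z = 0. Lengths are in m, angles in degrees, forces in N, time in s.
With the tool pointing down it reaches from about 0.425 to 0.875 m from the base axis. Payload 4.7 kg.
Tool frame: the origin (TCP) lies between the finger pads; the fingertips stand env.finger_overhang ahead of it and the grasp point (between the pads) lies 5 mm behind it (env.finger_overhang is the distance from the TCP to the fingertips, in m); z points along the fingers, y is the line along which they close (so a half turn about z gives the same grasp; the last joint's range is limited). The gripper opens to 87 mm and grips with 3 to 60 N. Pads are 19 mm wide; open, the fingers measure 117 mm over their backs; the gripper's body (75 mm by 190 mm) begins 51 mm behind the grasp point.
Start: joints at [75.865, 18.392, -4.016, 83.108, 1.295, 78.541, -3.26], TCP at [0.168, -0.628, 0.237] pointing down, gripper open.
Joint ranges: [-163.93, 163.93], [-17.29, 119.83], [-79.2, 71.16], [3.27, 140.29], [-89.18, 269.18], [5.43, 117.66], [-154.24, 154.24]. Speed limits (degrees/s): [147.25, 147.25, 180, 180, 180, 180, 180].

## Interface

Orientations are given as [roll, pitch, yaw] about the fixed x, y, z axes, in that order (R = Rz(yaw) Ry(pitch) Rx(roll)).
In Python, from cell import telemetry, eyes, env, models gives the robot as it stands. The module is installed in compiled form; this text tells all that it offers.
- The arm moves only by the tool drive_tool, never from a script. Its arguments are lists of equal length, an entry for each row: "angular": the turn, a rotation vector about the tool's x, y, z in rad, a list of three; "delta_pos": the shift along the tool's x, y, z in cm, a list of three; "gripper": the finger opening in cm, from 0 to 8.7. A call has 1 to 20 rows; each row shifts and turns the commanded pose from where the row before left it, along the tool's axes as they then stand; what a row does not reach is not made up. A row lasts 1/10 s, in which the tool goes at most 50 mm and 8.59 degrees, less where a joint would pass 70% of its speed; a pose out of reach is approached as far as the arm can. A call with a gripper value outside its range is refused whole. The fingers move at their own pace and stop on an object; "squeeze" is the grip in N (left out, the last holds). Time passes only in rows, so rows that do not move let the fingers close. It gives the time, the measured TCP pose, the force, the opening and the grip force at its end, in the units of the state.
- telemetry.get_obs(): the state, without advancing time (a new reading comes with each control period).
- eyes.read_camera(name): name is "scene" or "top" or "wrist"; returns a dict with "pixels" (384x512x3 uint8, red, green, blue), "mtx" (3x3 intrinsics, pixels), "D" ([k1, k2, p1, p2, k3] as OpenCV has them; the pictures are not rectified), "origin" and "orientation" of the camera in the world. Camera axes: x right, y down, z forward; pixel columns grow to the right and rows downward; lengths in m; the calibration is good to about 2 mm. A picture is of the moment at which its call begins. There is no depth.
- env.sign_off(): hands the job in; it is judged then, once.
Trained networks look in a picture, given as the dict that the camera call returned (one of the last four; its "shot" number tells which), for a name from the list of things; names that differ only in an ending like _2 or _b are one class to them, and where a whole thing is asked for, a point or a joint stands for the part that bears it (a point fixed in the world has none). Each returns a list of dicts, best first, with "p" (0 to 1); they miss things now and then, are a little off and sometimes report something else, mostly with a low value. They report only what shows in the picture. A call takes as long as a camera call. They do not tell look-alikes from the thing itself.
- models.search_frame(picture, target): "centre" ([column, row] in pixels, amid what is visible of it).
- models.cut_out(picture, target): "pixels" (384x512 bool, what is visible of it) and "centre" ([column, row] in pixels, amid what is visible of it).
The state is a dict: "time_s": time; "qpos": joint angles; "joint_velocities": joint speeds; "effort": joint torques, N m; "tool_pos": TCP position; "tool_rot": TCP orientation; "force": force on the tool from outside, world axes, zero at the start; "wrist_torque": the same for the moment, N m; "grip_width": finger opening in m; "grasp_force": force on a finger pad.
Only numpy, scipy, OpenCV 4.12 (cv2) and the standard library are available. Lean on these libraries where they do the work, as an engineer would, in place of code of your own. Each camera call takes 0.05 s, during which the arm holds its last target. There are 200 camera calls.

## Task

The orange bag sealer in the vegetable packing room has run out of tape. Take the red tape roll and lower it, lying flat, over the upright spindle of the orange sealer (not the white one beside it) until it rests fully down on its black hub, and let it go there; do not let it drop from above the spindle. Leave the blue and green rolls where they lie.

Things in the scene. Friction and masses are not known exactly. Their poses are not given: they have to be found in the camera images.
- red_roll_center (a point): Red tape roll on a cardboard core, lying flat on the bench: outside diameter 60 mm, hole diameter 36 mm right through, 30 mm high, 40 to 85 g. This point is the middle of its hole, half-way up (15 mm over its underside); z is its axis.
- orange_sealer_seat (a point): Fixed orange bag sealer; base plate 96 x 205 x 6 mm, round black hub (48 mm wide, top 30 mm over the bench), bare upright steel spindle 12 mm thick, tip 45 mm above the hub. The point: on the spindle's axis at the hub's top face, where the roll's underside rests; z up. An orange taping head, 86 mm wide (x), 115 mm high, stands 100 to 144 mm from it along its +y. A like white sealer stands nearby.
- blue_roll_center (a point): Blue tape roll, a bystander, same size as the red one (60 mm outside, 30 mm high), lying flat on the bench; the point is the middle of its hole, half-way up.
- green_roll_center (a point): Green tape roll, a bystander, same size as the red one (60 mm outside, 30 mm high), lying flat on the bench; the point is the middle of its hole, half-way up.
Not all that is in view belongs to the job. Of the things that look like the part that bears red_roll_center, the larger one is meant. Of the things that look like the part that bears orange_sealer_seat, the smaller one is meant.

How it is judged:
By the outcome, as a careful person would: the job done as asked, in the order asked, and still so for the second after the job is handed in, with the robot touching nothing.
It also fails if it takes over 40 s, if anything falls off the work surface, if the arm or the gripper's body presses on something with over 40 N, if the wrist force passes 120 N, or if a joint passes its speed limit or range.

## Working session

There is one attempt and no reset: what is moved stays moved. The work goes in short steps, Python scripts to look and compute and a tool call to move; the robot and the scene stay as the last step left them, time stands still between calls to the robot, and variables do not carry over. Pictures are saved under pics/ and viewed, at most 10 in all, crops included, and the job is handed in when it is done.

Besides the shell and the picture viewer there is one more tool, called after "Request:" by a JSON object that holds its "op" and its "data", one argument or row to a line. drive_tool: Moves the arm, as the interface text tells. Its arguments: {"type":"object","properties":{"angular":{"type":"array","items":{"type":"array","items":{"type":"number"}}},"delta_pos":{"type":"array","items":{"type":"array","items":{"type":"number"}}},"gripper":{"type":"array","items":{"type":"number"}},"squeeze":{"type":"number"}},"required":["angular","delta_pos","gripper"]}

```bash
mkdir -p pics
cat > h.py <<'E'
import numpy as np, cv2
from scipy.spatial.transform import Rotation as R
from cell import telemetry, eyes, env, models
def rot(o):
    o=np.array(o,float)
    if o.shape==(3,3): return o
    if o.size==4: return R.from_quat(o).as_matrix()
    return R.from_euler('xyz',o,degrees=True).as_matrix()
def ray(c,px):
    p=cv2.undistortPoints(np.array([[px]],float),c['mtx'],np.array(c['D'],float))[0,0]
    return np.array(c['origin']),rot(c['orientation'])@np.array([p[0],p[1],1])
def at(c,px,z):
    o,d=ray(c,px); return o+d*(z-o[2])/d[2]
def proj(c,P):
    r=rot(c['orientation']).T; t=-r@np.array(c['origin'])
    return cv2.projectPoints(np.array(P,float).reshape(-1,3),cv2.Rodrigues(r)[0],t,np.array(c['mtx'],float),np.array(c['D'],float))[0].reshape(-1,2)
def save(n,im): cv2.imwrite('pics/'+n+'.png',cv2.cvtColor(im,cv2.COLOR_RGB2BGR))
E
cat > a.py <<'E'
from h import *
o=telemetry.get_obs(); print(o['tool_pos'],o['tool_rot'],o['time_s'],env.finger_overhang)
ims=[]
for n in ['top','scene','wrist']:
    c=eyes.read_camera(n); ims.append(c['pixels']); print(n,c['origin'],c['orientation'])
    for t in ['red_roll_center','orange_sealer_seat','blue_roll_center','green_roll_center']:
        for r in models.search_frame(c,t):
            print(t,np.round(r['p'],2),np.round(r['centre'],1),np.round(at(c,r['centre'],.03),3))
    save(n+'1',c['pixels'])
E
python3 a.py
```

```text
[ 0.16742284 -0.62752497  0.2354319 ] [-1.79888019e+02  4.84412993e-03  1.49457884e+01] 0.0 0.014
top [ 0.37532973 -0.04560036  1.05570711] [-177.01143211   -1.45479435  -90.38868027]
red_roll_center 0.72 [226. 183.] [0.442 0.001 0.03 ]
red_roll_center 0.61 [238.2 146.1] [ 0.551 -0.035  0.03 ]
orange_sealer_seat 0.62 [266.2 113.8] [ 0.647 -0.118  0.03 ]
orange_sealer_seat 0.57 [328.8 263.5] [ 0.205 -0.297  0.03 ]
blue_roll_center 0.6 [163.4 188.4] [0.428 0.183 0.03 ]
blue_roll_center 0.47 [290.9 191.1] [ 0.418 -0.188  0.03 ]
green_roll_center 0.82 [292.4 192.3] [ 0.414 -0.193  0.03 ]
scene [1.09296878 0.05061363 0.73504247] [-1.34998765e+02  1.29514592e-01  9.88093419e+01]
red_roll_center 0.81 [266.4 198.7] [ 0.436 -0.012  0.03 ]
red_roll_center 0.66 [255.8 231.4] [ 0.544 -0.024  0.03 ]
orange_sealer_seat 0.92 [197.9 132.1] [ 0.191 -0.254  0.03 ]
orange_sealer_seat 0.62 [211.1 268.7] [ 0.659 -0.104  0.03 ]
blue_roll_center 0.89 [340.  209.6] [0.445 0.172 0.03 ]
green_roll_center 0.63 [199.  187.2] [ 0.422 -0.192  0.03 ]
wrist [ 0.23398521 -0.60922086  0.38512896] [ 1.65276349e+02 -7.52535254e-03 -7.50193598e+01]
orange_sealer_seat 0.73 [59.5 96.7] [ 0.193 -0.38   0.03 ]
```

View pics/top1.png

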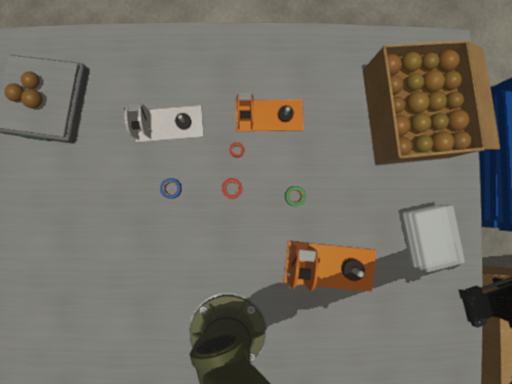

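View pics/scene1.png

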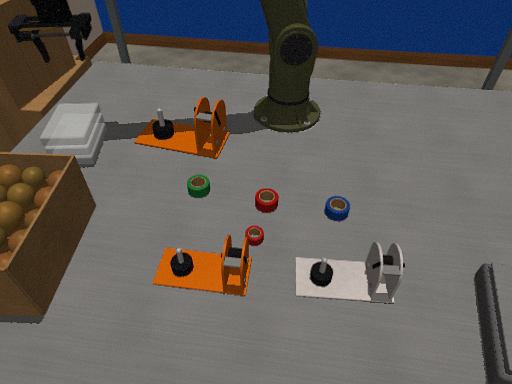

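The top view shows two red rolls, a large one at (232,188) and a small one at (237,150). It also shows two orange sealers, a small one with its hub at (286,114) and a large one with its hub at (353,269), plus a white one at (183,121). By the description I choose the larger red roll and the smaller orange sealer. The scene view agrees, with that roll at (266,200) and that sealer's hub at (181,264).

```bash
cat > m.py <<'E'
from h import *
from scipy.optimize import least_squares
a=np.linspace(0,2*np.pi,60,endpoint=False)
def cyl(x,y,r,z0,z1): return np.array([[x+r*np.cos(t),y+r*np.sin(t),z] for z in (z0,z1) for t in a])
def cen(c,*k):
    h=cv2.convexHull(proj(c,cyl(*k)).astype(np.float32)); m=cv2.moments(h); return np.array([m['m10'],m['m01']])/m['m00'],m['m00']
def blob(m,near):
    n,l,s,ce=cv2.connectedComponentsWithStats(m.astype(np.uint8))
    i=1+np.argmin(np.linalg.norm(ce[1:]-near,axis=1)+1e3*(s[1:,4]<25))
    return l==i
def hullc(b):
    p=np.argwhere(b)[:,::-1].astype(np.float32); h=cv2.convexHull(p); m=cv2.moments(h); return np.array([m['m10'],m['m01']])/m['m00'],m['m00']
cs=[eyes.read_camera(n) for n in('top','scene')]
def fit(obs,cams,r,z0,z1,x0):
    f=lambda p:np.concatenate([cen(c,p[0],p[1],r,z0,z1)[0]-o for c,o in zip(cams,obs)])
    s=least_squares(f,x0); return s.x,s.fun
def masks(c):
    h=cv2.cvtColor(c['pixels'],cv2.COLOR_RGB2HSV).astype(int); H,S,V=h[...,0],h[...,1],h[...,2]
    return ((H<5)|(H>172))&(S>150)&(V>60), V<60
if __name__=='__main__':
    for name,k,nears,g in [('red',0,[(232,188),(266,200)],(.03,0,.03,.44,0)),('small',0,[(237,150),(255,235)],(.03,0,.03,.55,-.03)),('hub',1,[(286,114),(181,264)],(.024,.006,.03,.65,-.17))]:
        ob=[hullc(blob(masks(c)[k],n)) for c,n in zip(cs,nears)]
        r,z0,z1,x,y=g
        for sel in ([0],[1],[0,1]):
            p,e=fit([ob[i][0] for i in sel],[cs[i] for i in sel],r,z0,z1,(x,y)); print(name,sel,p.round(4),e.round(2))
        print([o[0].round(1) for o in ob],'area',[o[1] for o in ob],'model',[cen(c,p[0],p[1],r,z0,z1)[1].round() for c in cs])
    t,s=cs[0]['pixels'],cs[1]['pixels']
    A=cv2.resize(t[85:215,210:320],None,fx=4,fy=4); B=cv2.resize(s[180:300,150:280],None,fx=4,fy=4)[:520,:440]
    B=cv2.resize(s[180:300,150:280],(360,332)); B=np.pad(B,((0,520-332),(0,0),(0,0)))
    save('crop',np.hstack([A,B]))
E
python3 m.py
```

```text
red [0] [ 0.4284 -0.014 ] [-0. -0.]
red [1] [ 0.4258 -0.0136] [ 0. -0.]
red [0, 1] [ 0.4272 -0.0137] [-0.1   0.39 -0.11  0.41]Traceback (most recent call last):
  File "m.py", line 26, in <module>
    print([o[0].round(1) for o in ob],'area',[o[1] for o in ob],'model',[cen(c,p[0],p[1],r,z0,z1)[1].round() for c in cs])
                                                                         ^^^^^^^^^^^^^^^^^^^^^^^^^^^^^^^^^
AttributeError: 'float' object has no attribute 'round'
```

```bash
sed -i 's/\[1\]\.round() for c in cs/[1] for c in cs/' m.py; python3 m.py
```

```text
red [0] [ 0.4284 -0.014 ] [-0. -0.]
red [1] [ 0.4259 -0.0136] [-0.  0.]
red [0, 1] [ 0.4275 -0.0138] [-0.07  0.31 -0.13  0.43]
[array([231.3, 187.9]), array([266.2, 199.8])] area [261.5, 429.5] model [337.1155498753069, 492.80098350311164]
small [0] [ 0.543  -0.0293] [ 0. -0.]
small [1] [ 0.5435 -0.027 ] [-0. -0.]
small [0, 1] [ 0.5432 -0.0279] [-0.49 -0.07 -0.36 -0.16]
[array([236.4, 149.4]), array([254.4, 235. ])] area [137.0, 267.0] model [349.83525506732985, 595.8330037450651]
hub [0] [ 0.6508 -0.1759] [-0. -0.]
hub [1] [ 0.65   -0.1743] [-0.  0.]
hub [0, 1] [ 0.6502 -0.1748] [-0.34  0.18 -0.27  0.03]
[array([285.2, 113.6]), array([181.5, 264.2])] area [138.0, 389.0] model [232.55455899925437, 455.5067551843822]
```

View pics/crop.png

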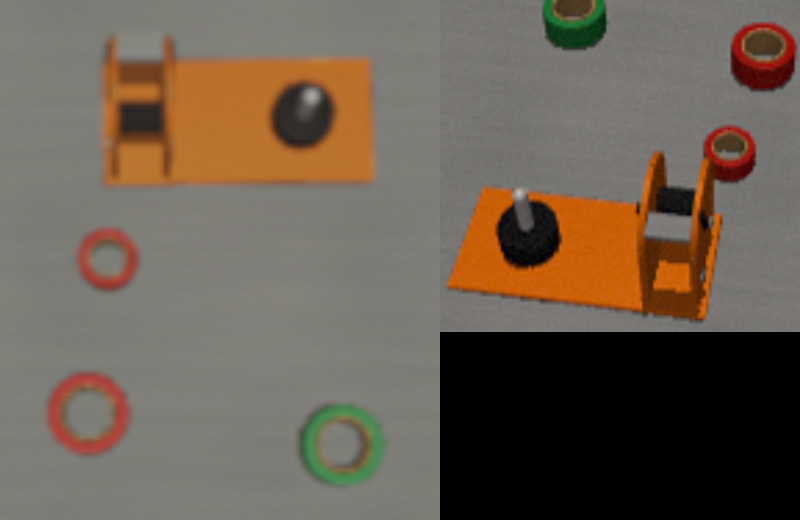

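The close crop confirms both choices. The large red roll has an apparent diameter of about 60 mm, against about 43 mm for the small one. The small orange sealer's plate is about 0.2 m long, its hub is at about (0.650, -0.175), and its head lies towards +y. The roll is at about (0.4275, -0.014). I'll grip along world x with the tool at yaw 90.

Request:
{"op": "drive_tool", "data": {
  "angular": [
    [0,0,-0.1455],
    [0,0,-0.1455],
    [0,0,-0.1455],
    [0,0,-0.1455],
    [0,0,-0.1455],
    [0,0,-0.1455],
    [0,0,-0.1455],
    [0,0,-0.1455],
    [0,0,-0.1455],
    [0,0,0],
    [0,0,0],
    [0,0,0],
    [0,0,0],
    [0,0,0],
    [0,0,0],
    [0,0,0],
    [0,0,0],
    [0,0,0],
    [0,0,0],
    [0,0,0]
  ],
  "delta_pos": [
    [0,0,0],
    [0,0,0],
    [0,0,0],
    [0,0,0],
    [0,0,0],
    [0,0,0],
    [0,0,0],
    [0,0,0],
    [0,0,0],
    [2.48,2.33,0],
    [2.48,2.33,0],
    [2.48,2.33,0],
    [2.48,2.33,0],
    [2.48,2.33,0],
    [2.48,2.33,0],
    [2.48,2.33,0],
    [2.48,2.33,0],
    [2.48,2.33,0],
    [2.48,2.33,0],
    [0,0,0]
  ],
  "gripper": [8.7,8.7,8.7,8.7,8.7,8.7,8.7,8.7,8.7,8.7,8.7,8.7,8.7,8.7,8.7,8.7,8.7,8.7,8.7,8.7],
  "squeeze": 20
}}

```text
time_s: 2.95
tool_pos: [0.4052, -0.3751, 0.2371]
tool_rot: [179.8, -0.1, 90.5]
force: [1.2, 0.2, 1.4]
grip_width: 0.0871
grasp_force: 0.0
```

Request:
{"op": "drive_tool", "data": {
  "angular": [
    [0,0,0],
    [0,0,0],
    [0,0,0],
    [0,0,0],
    [0,0,0],
    [0,0,0],
    [0,0,0],
    [0,0,0],
    [0,0,0],
    [0,0,0],
    [0,0,0],
    [0,0,0],
    [0,0,0]
  ],
  "delta_pos": [
    [3.6,0.25,0],
    [3.6,0.25,0],
    [3.6,0.25,0],
    [3.6,0.25,0],
    [3.6,0.25,0],
    [3.6,0.25,0],
    [3.6,0.25,0],
    [3.6,0.25,0],
    [3.6,0.25,0],
    [3.6,0.25,0],
    [0,0,2.5],
    [0,0,2.5],
    [0,0,0]
  ],
  "gripper": [8.7,8.7,8.7,8.7,8.7,8.7,8.7,8.7,8.7,8.7,8.7,8.7,8.7]
}}

```text
time_s: 4.25
tool_pos: [0.4236, -0.0202, 0.1842]
tool_rot: [-179.7, -0.0, 90.0]
force: [0.2, 0.3, -0.1]
grip_width: 0.0868
grasp_force: 0.0
```

```bash
cat > w.py <<'E'
from m import *
o=telemetry.get_obs(); print(o['time_s'],np.round(o['tool_pos'],4),np.round(o['tool_rot'],2),np.round(o['qpos'],1))
c=eyes.read_camera('wrist'); print(c['origin'],c['orientation'])
near=proj(c,[.4275,-.0138,.015])[0]; print(near)
b=blob(masks(c)[0],near); h,A=hullc(b); p,e=fit([h],[c],.03,0,.03,(.4275,-.0138)); print(p.round(4),A,cen(c,*p,.03,0,.03)[1])
im=c['pixels'].copy(); cv2.polylines(im,[cv2.convexHull(proj(c,cyl(*p,.03,0,.03)).astype(np.float32)).astype(int)],True,(255,255,255)); save('w1',im)
E
python3 w.py
```

```text
4.35 [ 0.4258 -0.0205  0.187 ] [-1.7999e+02 -1.0000e-02  8.9940e+01] [ 50.1  -8.1 -46.5 115.3  -6.2  70.4   5.9]
[0.42519539 0.04985374 0.33555296] [ 1.65236505e+02 -4.54005919e-02 -1.99080441e-02]
[257.61478299 171.20807541]
[ 0.4265 -0.0147] 2205.5 2411.0809454261325
```

View pics/w1.png

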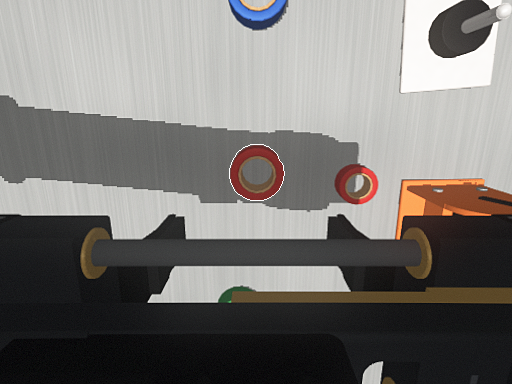

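The wrist view shows the large red roll at (257,172) with the fitted outline matching. The fingers straddle it, and the small red roll at (356,184) is clear.

Request:
{"op": "drive_tool", "data": {
  "angular": [
    [0,0,0],
    [0,0,0],
    [0,0,0],
    [0,0,0],
    [0,0,0],
    [0,0,0],
    [0,0,0],
    [0,0,0]
  ],
  "delta_pos": [
    [0.6,0.15,0],
    [0,0,3],
    [0,0,3],
    [0,0,3],
    [0,0,3],
    [0,0,2.5],
    [0,0,1],
    [0,0,0]
  ],
  "gripper": [8.7,8.7,8.7,8.7,8.7,8.7,8.7,8.7]
}}

```text
time_s: 5.2
tool_pos: [0.4271, -0.0139, 0.0312]
tool_rot: [-179.9, -0.1, 90.0]
force: [0.6, 0.4, -0.6]
grip_width: 0.0875
grasp_force: 0.0
```

```bash
cat > s.py <<'E'
from h import *
P=[]
for i in range(5):
    eyes.read_camera('top'); o=telemetry.get_obs(); P.append(np.r_[o['tool_pos'],o['tool_rot']%360,o['force'],o['grip_width'],o['grasp_force']])
P=np.array(P); print(o['time_s'],P.mean(0).round(4),P.std(0).round(4)[:6],np.round(o['qpos'],1))
E
python3 s.py
```

```text
5.45 [ 4.286000e-01 -1.420000e-02  3.270000e-02  1.798872e+02  7.202960e+01
  8.996210e+01  2.728000e-01  7.120000e-02  2.190000e-02  8.700000e-02
  0.000000e+00] [3.000000e-04 2.000000e-04 3.000000e-04 5.010000e-02 1.439708e+02
 5.100000e-03] [ 46.9   8.  -50.1 124.3   8.   50.7  -8.1]
```

Request:
{"op": "drive_tool", "data": {
  "angular": [
    [0,0,0],
    [0,0,0],
    [0,0,0],
    [0,0,0],
    [0,0,0],
    [0,0,0],
    [0,0,0],
    [0,0,0],
    [0,0,0],
    [0,0,0],
    [0,0,0],
    [0,0,0]
  ],
  "delta_pos": [
    [0,-0.1,0.7],
    [0,0,0.6],
    [0,0,0],
    [0,0,0],
    [0,0,0],
    [0,0,0],
    [0,0,0],
    [0,0,0],
    [0,0,0],
    [0,0,0],
    [0,0,0],
    [0,0,0]
  ],
  "gripper": [8.7,8.7,8.7,7.5,6.8,6.3,5.7,5.5,5.5,5.5,5.5,5.5],
  "squeeze": 20
}}

```text
time_s: 6.65
tool_pos: [0.4265, -0.0142, 0.0186]
tool_rot: [180.0, 0.0, 90.0]
force: [0.7, -0.6, 0.6]
grip_width: 0.0601
grasp_force: 20.0
```

```bash
python3 s.py
```

```text
6.9 [ 4.265000e-01 -1.420000e-02  1.860000e-02  1.799875e+02  8.900000e-03
  8.997200e+01  2.352000e-01 -1.624000e-01  1.553800e+00  6.020000e-02
  2.000020e+01] [0.     0.     0.     0.0008 0.0013 0.0016] [ 46.1   9.7 -49.6 125.    9.8  49.1  -9.6]
```

Request:
{"op": "drive_tool", "data": {
  "angular": [
    [0,0,0],
    [0,0,0],
    [0,0,0],
    [0,0,0],
    [0,0,0],
    [0,0,0],
    [0,0,0],
    [0,0,0],
    [0,0,0],
    [0,0,0],
    [0,0,0],
    [0,0,0],
    [0,0,0],
    [0,0,0],
    [0,0,0],
    [0,0,0],
    [0,0,0]
  ],
  "delta_pos": [
    [0,0,-1.1],
    [0,0,-3],
    [0,0,-3.5],
    [0,0,-3.5],
    [0,0,-3.5],
    [0,0,-3.5],
    [-1.6,2.24,0],
    [-1.6,2.24,0],
    [-1.6,2.24,0],
    [-1.6,2.24,0],
    [-1.6,2.24,0],
    [-1.6,2.24,0],
    [-1.6,2.24,0],
    [-1.6,2.24,0],
    [-1.6,2.24,0],
    [-1.6,2.24,0],
    [0,0,0]
  ],
  "gripper": [5.5,5.5,5.5,5.5,5.5,5.5,5.5,5.5,5.5,5.5,5.5,5.5,5.5,5.5,5.5,5.5,5.5]
}}

```text
time_s: 8.6
tool_pos: [0.6515, -0.1773, 0.1988]
tool_rot: [180.0, -0.0, 89.8]
force: [0.4, 0.0, -1.4]
grip_width: 0.0604
grasp_force: 20.0
```

```bash
python3 s.py
cat > v.py <<'E'
from m import *
import sys
w=eyes.read_camera('wrist'); s=eyes.read_camera('scene')
save(sys.argv[1],np.hstack([cv2.resize(w['pixels'],(400,300)),cv2.resize(s['pixels'][150:330,100:340],(400,300))]))
E
python3 v.py v1
```

```text
8.85 [ 6.498000e-01 -1.738000e-01  1.995000e-01  1.800509e+02  3.599435e+02
  8.999540e+01 -2.930000e-02  4.943000e-01 -1.146700e+00  6.020000e-02
  2.000000e+01] [0.0003 0.0009 0.0004 0.0207 0.0341 0.064 ] [ 44.3  28.3 -44.2  81.2  19.7  78.4  -0.3]
```

View pics/v1.png

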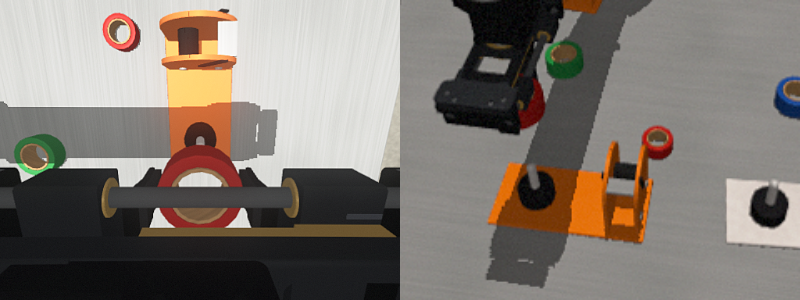

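The wrist view shows the roll held flat, with the hub at (200,135) straight ahead and aligned in x. The scene view shows the spindle free, at (533,178) in the crop. I'll check the spindle axis once before lowering.

```bash
cat > k.py <<'E'
from m import *
c=eyes.read_camera('scene'); h=cv2.cvtColor(c['pixels'],cv2.COLOR_RGB2HSV).astype(int)
m=np.zeros(h.shape[:2],bool); m[235:275,165:198]=True
m&=(h[...,1]<70)&(h[...,2]>85)
b=blob(m,(180,254)); p=np.argwhere(b)[:,::-1]; print(len(p),p.min(0),p.max(0))
print(fit([hullc(b)[0]],[c],.006,.03,.075,(.65,-.175)),[proj(c,[.65,-.175,z]).round(1) for z in(.03,.075)])
b=blob(masks(c)[1],(181,264)); print(fit([hullc(b)[0]],[c],.024,.006,.03,(.65,-.175)))
w=eyes.read_camera('wrist'); print(proj(w,[[.65,-.175,.075],[.65,-.175,.03]]).round(1))
E
python3 k.py; python3 s.py
```

```text
73 [176 248] [183 262]
(array([ 0.64966458, -0.17427395]), array([1.31568427e-06, 3.22771663e-06])) [array([[180.5, 261. ]]), array([[177.7, 248.8]])]
(array([ 0.6494818 , -0.17455331]), array([-1.53021006e-07, -2.41544217e-06]))
[[256.1 187.8]
 [256.  177.9]]
9.5 [ 6.50300e-01 -1.74300e-01  1.99600e-01  1.80002e+02  6.20000e-03
  8.99726e+01 -2.95800e-01  1.13700e-01 -8.94700e-01  6.00000e-02
  1.99999e+01] [0.     0.     0.     0.0019 0.0041 0.0016] [ 44.3  28.4 -44.1  81.1  19.8  78.4  -0.3]
```

Request:
{"op": "drive_tool", "data": {
  "angular": [
    [0,0,0],
    [0,0,0],
    [0,0,0],
    [0,0,0],
    [0,0,0],
    [0,0,0],
    [0,0,0],
    [0,0,0],
    [0,0,0],
    [0,0,0],
    [0,0,0],
    [0,0,0]
  ],
  "delta_pos": [
    [0,0,2],
    [0,0,2],
    [0,0,2],
    [0,0,2],
    [0,0,1.5],
    [0,0,1.2],
    [0,0,1],
    [0,0,1],
    [0,0,0.8],
    [0,0,0.6],
    [0,0,0.4],
    [0,0,0]
  ],
  "gripper": [5.5,5.5,5.5,5.5,5.5,5.5,5.5,5.5,5.5,5.5,5.5,5.5]
}}

```text
time_s: 10.7
tool_pos: [0.6501, -0.1743, 0.0541]
tool_rot: [-180.0, -0.0, 90.0]
force: [-0.2, 0.1, -1.2]
grip_width: 0.0603
grasp_force: 20.0
```

```bash
python3 s.py; python3 v.py v2
```

```text
10.95 [ 6.506000e-01 -1.743000e-01  5.490000e-02  1.799669e+02  1.360000e-02
  8.997380e+01  1.679000e-01 -4.003000e-01 -7.401000e-01  5.990000e-02
  1.999980e+01] [0.0001 0.     0.0002 0.0204 0.0059 0.0039] [ 42.7  35.3 -41.   89.2  24.8  64.9  -3.8]
```

View pics/v2.png

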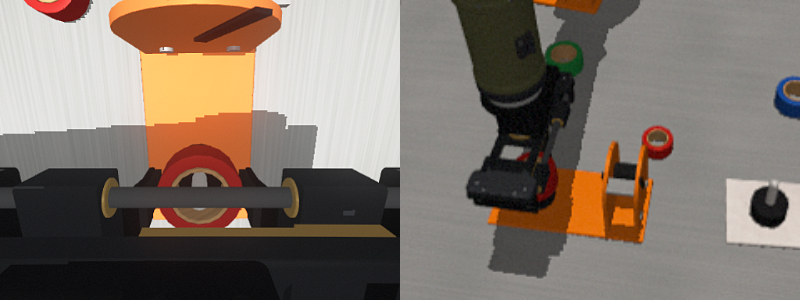

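The wrist view shows the spindle centred in the roll's hole at (200,180). About 6 mm remains, so I'll lower gently.

Request:
{"op": "drive_tool", "data": {
  "angular": [
    [0,0,0],
    [0,0,0],
    [0,0,0],
    [0,0,0],
    [0,0,0]
  ],
  "delta_pos": [
    [0,0,0.2],
    [0,0,0.2],
    [0,0,0.15],
    [0,0,0],
    [0,0,0]
  ],
  "gripper": [5.5,5.5,5.5,5.5,5.5]
}}

```text
time_s: 11.65
tool_pos: [0.6503, -0.1742, 0.0489]
tool_rot: [-180.0, -0.0, 90.0]
force: [0.5, 0.5, -0.9]
grip_width: 0.0598
grasp_force: 20.0
```

```bash
python3 s.py
```

```text
11.9 [ 6.503000e-01 -1.743000e-01  4.900000e-02  1.800056e+02  2.300000e-03
  8.997500e+01 -4.839000e-01 -5.260000e-02 -1.123100e+00  6.000000e-02
  1.999990e+01] [0.     0.     0.     0.0011 0.0008 0.0022] [ 42.6  35.6 -40.9  89.4  25.   64.4  -4. ]
```

Request:
{"op": "drive_tool", "data": {
  "angular": [
    [0,0,0],
    [0,0,0],
    [0,0,0]
  ],
  "delta_pos": [
    [0,0,0.06],
    [0,0,0],
    [0,0,0]
  ],
  "gripper": [5.5,5.5,5.5]
}}

```text
time_s: 12.2
tool_pos: [0.6504, -0.1743, 0.0487]
tool_rot: [180.0, 0.0, 90.0]
force: [-1.0, 0.2, 2.2]
grip_width: 0.0601
grasp_force: 20.0
```

```bash
python3 s.py
```

```text
12.45 [ 6.50400e-01 -1.74300e-01  4.87000e-02  1.79991e+02  1.23000e-02
  8.99705e+01 -1.47940e+00  3.26000e-02  2.39320e+00  6.01000e-02
  2.00003e+01] [0.     0.     0.     0.0015 0.0017 0.0026] [ 42.6  35.6 -40.8  89.5  25.   64.3  -4. ]
```

The upward force rose by about 3 N at z = 0.0487, so the roll is on the hub. I'll release and retreat straight up.

Request:
{"op": "drive_tool", "data": {
  "angular": [
    [0,0,0],
    [0,0,0],
    [0,0,0],
    [0,0,0],
    [0,0,0],
    [0,0,0],
    [0,0,0],
    [0,0,0],
    [0,0,0],
    [0,0,0],
    [0,0,0],
    [0,0,0],
    [0,0,0],
    [0,0,0],
    [0,0,0],
    [0,0,0]
  ],
  "delta_pos": [
    [0,0,0],
    [0,0,0],
    [0,0,0],
    [0,0,0],
    [0,0,0],
    [0,0,0],
    [0,0,-1],
    [0,0,-1.5],
    [0,0,-2],
    [0,0,-2.5],
    [0,0,-2.5],
    [0,0,-2.5],
    [0,0,-2.5],
    [-3,0,-2],
    [-3,0,0],
    [0,0,0]
  ],
  "gripper": [6.1,6.4,7,7.6,8.2,8.2,8.2,8.2,8.2,8.2,8.2,8.2,8.2,8.2,8.2,8.2]
}}

```text
time_s: 14.05
tool_pos: [0.6499, -0.2412, 0.2156]
tool_rot: [179.9, 0.3, 89.5]
force: [0.2, -1.7, -0.5]
grip_width: 0.082
grasp_force: 0.0
```

```bash
python3 s.py; python3 v.py v3
python3 - <<'E'
from m import *
for n,q in(('top',(286,114)),('scene',(181,255))):
    c=eyes.read_camera(n); b=blob(masks(c)[0],q); print(n,hullc(b)); 
    print(fit([hullc(b)[0]],[c],.03,.03,.06,(.65,-.175))[0])
E
```

```text
14.3 [ 6.503000e-01 -2.344000e-01  2.144000e-01  1.799487e+02  2.160002e+02
  8.993710e+01  3.423000e-01  4.031000e-01 -1.641000e-01  8.210000e-02
  0.000000e+00] [2.000000e-04 2.000000e-03 3.000000e-04 1.790000e-02 1.763142e+02
 1.494000e-01] [ 47.2  29.9 -43.2  77.1  20.2  80.7   4.7]
top (array([286.01760363, 110.95627484]), 293.5)
[ 0.65131454 -0.17496092]
scene (array([180.26568266, 257.08733087]), 677.5)
[ 0.64953213 -0.17347453]
```

View pics/v3.png

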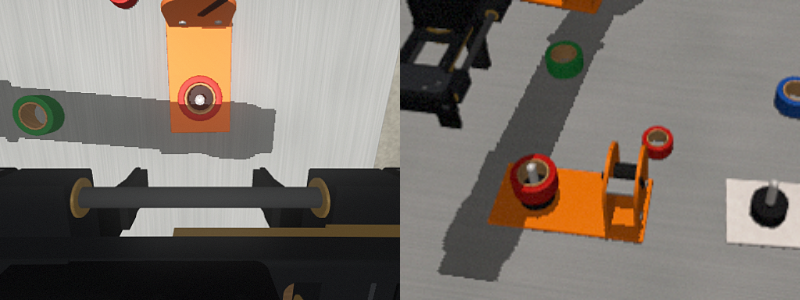

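The red roll lies flat on the hub with the spindle through it, at (200,98) in the wrist view and (534,180) in the scene crop. The gripper is clear, and the blue and green rolls have not moved.

```bash
python3 -c "from cell import env; print(env.sign_off())"
```

```text
the job is handed in; nothing more can be done
None
```

The larger red roll is seated flat on the small orange sealer's hub, over its spindle and released; the blue and green rolls were left where they lay, and the job was handed in with the robot clock at about 14.5 s.

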